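# Find the hidden catch and open the secret drawer

### The job

One of the four identical inlaid plates in the top of the wooden box is a hidden catch: feel the plates with closed fingertips until one gives, and press it fully in, so that the drawer slides part way out. Then reach a fingertip into the drawer behind its front and drag it out as far as it goes. Grip nothing, not even the drawer's front, leave the small things round the box where they are, and finish clear of everything.

Things in the scene. Friction and masses are not known exactly. Their poses are not given: they have to be found in the camera images.
- box: Pale wooden box fixed to the desk, 165 x 165 x 62 mm high. Origin: centre of its underside; z up, -x points out of the drawer side (roughly at the robot). Its flat top has four identical darker square plates, 49.5 mm wide, in 52 mm square openings, two by two at 68 mm spacing, 1.5 mm below the top. Three are rigid; one, differently placed each time, is the catch.
- spot_near_left (a point): Centre of the upper face of the plate nearest the drawer side, on the box's +y side.
- spot_near_right (a point): Same, nearest the drawer side, -y side.
- spot_far_left (a point): Same, away from the drawer side, +y side.
- spot_far_right (a point): Same, away from the drawer side, -y side.
- catch (a joint): How far the catch plate has been pushed down, in m: 0 as found, 0.008 fully in. It needs about 5 N when pushed slowly and up to 10 N at 30 mm/s, stays where it is left, and through a linkage drives the drawer out by 6.25 times as much (50 mm when fully in).
- drawer_front (a point): Middle of the upper edge of the drawer's front, on its outer face, 48 mm above the desk. Box x of this point: -82.5 mm shut (flush with the box, no handle), about -132 mm when the catch is fully in, -197 mm at the drawer's stop. The front is 12 mm thick, 147 mm wide, from 7 to 48 mm above the desk.
- drawer_face: Outer half (6 mm) of the drawer's front, on the side away from the tray. Origin: middle of its lower edge, 3 mm behind the outer face; axes as the box.
- drawer_lining: Inner half (6 mm) of the drawer's front, the face to drag by. Origin: middle of its lower edge, 9 mm behind the outer face; axes as the box. Behind it the drawer is an open empty tray, 136 mm wide inside, floor 11 mm above the desk, sides up to 40 mm. With the catch in, some 37 mm of tray lie open between the front and the box. Dragging takes 2 to 4 N.
- wax_tin: Bystander: round cream tin, 63 mm across, 34 mm high, on the desk at the box's +y side. Origin: centre of its underside.
- glue_tube: Bystander: squeezable glue tube lying on the desk at the box's -y side, 42 x 146 x 28 mm. Origin: centre of its underside.
- hex_key: Bystander: dark L-shaped hex key lying on the desk at the box's +y side, nearer the robot, 30 x 88 x 5 mm. Origin: centre of its underside.

How it is judged:
On the way, in this order (a step that is already met when the one before it is completed fails the run):
1. the catch plate is pressed in (at least 6 of its 8 mm) (value of joint catch above 0.006 m), for 0.2 s.
2. the drawer is dragged out to its stop (within about 9 mm) (x of drawer_front in the frame of box below -0.1875 m), for 0.2 s.
At the end, for the whole second after the job is handed in: The catch plate is in by at least 6 mm, the drawer's front is at least 105 mm out of the box (its stop is at about 115 mm), and tin, tube and hex key lie within 30 mm of where they were (value of joint catch above 0.006 m and x of drawer_front in the frame of box below -0.1875 m and distance of each of wax_tin, glue_tube, hex_key from where it was at the start of the episode below 0.03 m); the robot touches nothing.
It fails at once if the drawer's front is pinched: both its outer and its inner face pressed by the fingers at once (contact force between the fingers and drawer_face above 1 N and contact force between the fingers and drawer_lining above 1 N).
It fails at once if tin, tube or hex key is shifted or lifted by more than 30 mm (distance of any of wax_tin, glue_tube, hex_key from where it was at the start of the episode above 0.03 m).
It also fails if it takes over 54 s, if anything falls off the work surface, if the arm or the gripper's body presses on something with over 40 N, if the wrist force passes 120 N, or if a joint passes its speed limit or range.

### The arm

A 6-joint arm with a two-finger parallel gripper is mounted at the origin on a cart in front of the work surface, level with it; the furniture and walls round the work are solid. World frame = base frame: x ahead of the robot, y to its left, z up, the work surface at z = 0. Lengths are in m, angles in rad, forces in N, time in s.
With the tool pointing down it reaches from about 0.275 to 1 m from the base axis. Payload 8.4 kg.
Tool frame: the origin (TCP) lies on the centre line of the jaws, within the pads' length; the fingertips stand 17 mm ahead of it and the grasp point (between the pads) lies 2 mm behind it (bot.tcp_to_tips is the y of the fingertips in the tool frame, in m); y points along the fingers, z is the direction in which the jaws open and shut, and the axes are right-handed (so a half turn about y gives the same grasp; the last joint's range is limited). The gripper opens to 85 mm and grips with 20 to 120 N. Pads are 22 mm wide; open, the fingers measure 114 mm over their backs; the gripper's body (76 mm by 85 mm) begins 54 mm behind the grasp point. The pads swing forward as they close: fully open they stand 13 mm farther back than shut.
Start: joints at [1.332, 0.353, 1.633, -0, 1.155, -0.002], TCP at [0.147, 0.608, 0.248] pointing down, gripper open.
Joint ranges: [-2.63, 2.63], [-0.92, 2.1], [0.06, 2.66], [-1.3, 4.44], [0, 2.69], [-3.02, 3.02]. Speed limits (rad/s): [2.22, 2.22, 2.79, 3.14, 3.14, 3.14].

### API

Orientations are given as a unit quaternion [x, y, z, w].
In Python, from workcell import bot, hand, kinematics, get_obs, vision, hand_in gives the robot as it stands. The module is installed in compiled form; this text tells all that it offers. Calls block until the motion is done:
- bot.reach(position, orientation): joint-space move of the TCP to a pose.
- bot.servo_line(position, ori=None, velocity=0.15): straight line of the TCP; ori=None keeps the orientation; velocity is the mean speed in m/s.
- bot.goto_joints(angles): joint-space move.
- hand.move_gripper(opening, strength=None): finger opening in m; strength is the grip in N (None keeps the last); returns when the fingers have stopped.
- bot.dwell(seconds).
- kinematics.solve_ik(position, orientation): joint angles nearest the present ones, or None.
- get_obs(): the state.
- vision.read_camera(name): name is "side" or "top"; returns a dict with "frame" (384x512x3 uint8, red, green, blue), "intrinsics" (3x3 intrinsics, pixels), "view" (4x4, takes a point from world to camera coordinates). Camera axes: x right, y down, z forward; pixel columns grow to the right and rows downward; lengths in m; the calibration is good to about 2 mm. A picture is of the moment at which its call begins. There is no depth.
A pose or a line that the arm cannot do raises bot.IKError and nothing moves.
- hand_in(): hands the job in, once; it reports no verdict.
The state is a dict: "time_s": time; "joint_pos": joint angles; "joint_vel": joint speeds; "joint_efforts": joint torques, N m; "position": TCP position; "orientation": TCP orientation; "wrist_force": force on the tool from outside, world axes, zero at the start; "ft_torque": the same for the moment, N m; "gripper_width": finger opening in m.
Only numpy, scipy, OpenCV 4.12 (cv2) and the standard library are available. Lean on these libraries where they do the work, as an engineer would, in place of code of your own. Each camera call takes 0.05 s, during which the arm holds its last target.

## Working session

There is one attempt and no reset: what is moved stays moved. The work goes in short steps, each a Python script; the robot and the scene stay as the last script left them, time stands still between calls to the robot, and variables do not carry over. Pictures are saved under pics/ and viewed, and the job is handed in when it is done.

```bash
mkdir -p pics; python3 - <<'E'
from workcell import bot,hand,get_obs,vision
import cv2,numpy as np
for n in("top","side"):
    c=vision.read_camera(n); cv2.imwrite(f"pics/{n}0.png",c["frame"][:,:,::-1]); np.savez(f"{n}.npz",**c)
    print(n,c["intrinsics"].tolist(),np.round(c["view"],4).tolist())
o=get_obs();print({k:np.round(v,3).tolist() for k,v in o.items()},bot.tcp_to_tips)
E
```

```text
top [[447.6636892271047, 0.0, 254.58642439145882], [0.0, 447.6636892271047, 194.19725323946008], [0.0, 0.0, 1.0]] [[0.0018, -0.9999, -0.0162, -0.0703], [-0.9877, 0.0008, -0.1562, 0.5837], [0.1562, 0.0162, -0.9876, 0.8204], [0.0, 0.0, 0.0, 1.0]]
side [[433.1927416874991, 0.0, 252.0699099423151], [0.0, 433.1927416874991, 187.699147141372], [0.0, 0.0, 1.0]] [[0.887, -0.4618, 0.0032, -0.5337], [-0.2992, -0.58, -0.7577, 0.1821], [0.3518, 0.6711, -0.6526, 0.7132], [0.0, 0.0, 0.0, 1.0]]
{'time_s': 0.1, 'joint_pos': [1.332, 0.354, 1.634, 0.0, 1.155, -0.002], 'joint_vel': [0.001, -0.002, -0.004, 0.002, 0.001, -0.001], 'joint_efforts': [0.001, -60.636, -34.282, 0.0, 0.004, -0.0], 'position': [0.147, 0.607, 0.248], 'orientation': [0.703, -0.084, 0.083, -0.702], 'wrist_force': [-0.55, 0.088, 0.714], 'ft_torque': [0.012, -0.01, -0.025], 'gripper_width': 0.085} 0.017
```

View pics/top0.png

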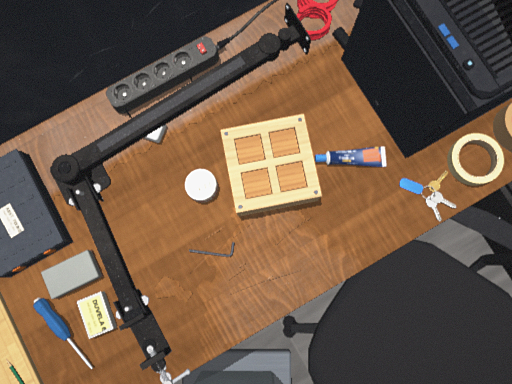

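View pics/side0.png

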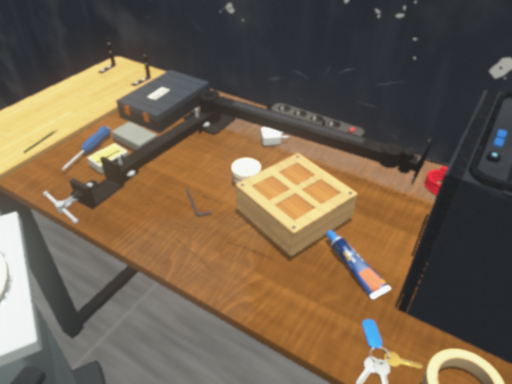

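```bash
cat > h.py <<'E'
import numpy as np
C={n:dict(np.load(f"{n}.npz")) for n in("top","side")}
def proj(n,P):
    c=C[n];P=np.atleast_2d(P);q=P@c["view"][:3,:3].T+c["view"][:3,3];u=q@c["intrinsics"].T;return u[:,:2]/u[:,2:]
def back(n,uv,z):
    c=C[n];R=c["view"][:3,:3];t=c["view"][:3,3];o=-R.T@t
    d=R.T@np.linalg.inv(c["intrinsics"])@np.array([uv[0],uv[1],1.]);return o+d*(z-o[2])/d[2]
E
python3 - <<'E'
from h import *
import cv2
np.set_printoptions(precision=3,suppress=True)
for n in C:
    print(n,proj(n,[[.147,.608,.248],[0,0,0],[.3,0,0],[.5,0,0],[.5,.3,0]]))
    c=C[n];R=c["view"][:3,:3];print(-R.T@c["view"][:3,3])
f=C["top"]["frame"][100:230,205:335];cv2.imwrite("pics/topc.png",cv2.resize(f,None,fx=4.6,fy=4.6,interpolation=cv2.INTER_CUBIC)[:,:,::-1])
f=C["side"]["frame"][140:265,225:365];cv2.imwrite("pics/sidec.png",cv2.resize(f,None,fx=4.6,fy=4.6,interpolation=cv2.INTER_CUBIC)[:,:,::-1])
E
```

```text
top [[-247.27   488.718]
 [ 216.221  512.686]
 [ 218.569  342.529]
 [ 219.997  238.95 ]
 [  71.542  238.824]]
[ 0.449 -0.084  0.9  ]
side [[-40.654  15.292]
 [-72.079 298.324]
 [110.501 236.574]
 [208.142 203.551]
 [161.217 131.498]]
[ 0.277 -0.619  0.605]
```

View pics/topc.png

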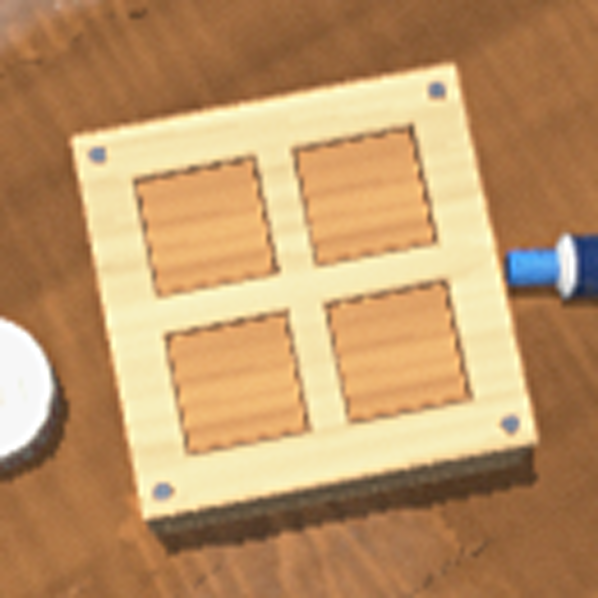

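View pics/sidec.png

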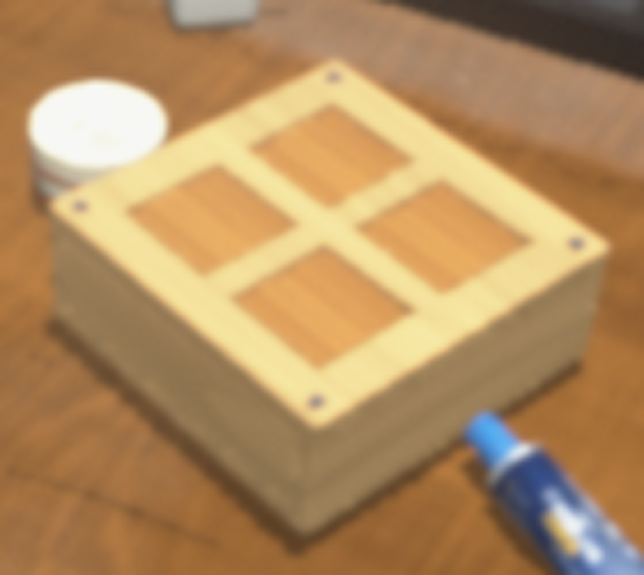

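```bash
python3 - <<'E'
from h import *
from scipy.optimize import least_squares
np.set_printoptions(precision=4,suppress=True)
s=.0825
# order: far-left(+x,+y), far-right(+x,-y), near-right, near-left
B=np.array([[s,s],[s,-s],[-s,-s],[-s,s]])
t=np.array([[72,137],[457,64],[537,443],[147,520]])/4.6+[205,100]-.39
sd=np.array([[335,58],[609,243],[318,427],[52,205]])/4.6+[225,140]-.39
def P(p,z=.062):
    c,n=np.cos(p[2]),np.sin(p[2]);R=np.array([[c,-n],[n,c]]);return np.c_[B@R.T+p[:2],np.full(4,z)]
for w in((1,1),(1,0),(0,1)):
    r=least_squares(lambda p:np.r_[(w[0]*(proj("top",P(p))-t)).ravel(),(w[1]*(proj("side",P(p))-sd)).ravel()],[.6,-.1,.1])
    print(w,r.x,r.fun)
    if w==(1,1):np.save("box.npy",r.x)
def tri(ut,us):
    f=lambda p:np.r_[proj("top",p)[0]-ut,proj("side",p)[0]-us]
    r=least_squares(f,[.5,.2,.1]);return r.x,r.fun
for a,b in(((65,168),(212,98)),((303,40),(430,165)),((158,362),(58,210)),((123,312),(100,165))):print(tri(a,b))
for n,uv,z in(("tin",(201,185),.034),("tube",(386,157),.014),("hexcorner",(232,255),.003),("hexend",(192,252),.003),("hex short",(235,244),.003),("tubecap",(316,158),.014)):print(n,back("top",uv,z))
E
```

```text
(1, 1) [ 0.6433 -0.1007  0.1964] [ 0.1389  0.2299 -0.3796 -0.1145  0.6027 -0.4354 -0.2821 -0.2314  0.0365
  0.3259  0.2727  0.3291 -0.317  -0.0469 -0.491  -0.3474]
(1, 0) [ 0.6431 -0.1006  0.1931] [ 0.2318  0.2045 -0.2278  0.1287  0.473  -0.1204 -0.476  -0.2013  0.
  0.      0.      0.     -0.     -0.     -0.     -0.    ]
(0, 1) [ 0.6437 -0.1006  0.2008] [-0.      0.     -0.     -0.      0.     -0.     -0.     -0.     -0.0982
  0.2469  0.3569  0.0741  0.1099 -0.1202 -0.3988 -0.2553]
(array([0.6352, 0.2944, 0.0622]), array([ 0.4947, -1.3881, -1.9148,  0.2563]))
(array([ 0.8997, -0.1723,  0.0719]), array([ 3.2459, -5.4048, -6.009 ,  1.9262]))
(array([ 0.2427,  0.1215, -0.0088]), array([-1.9304, 10.1508, 10.9204,  0.0344]))
(array([0.3463, 0.1824, 0.0297]), array([-1.7114,  7.3431,  8.6403, -0.2853]))
tin [0.6039 0.0358 0.034 ]
tube [ 0.6646 -0.3351  0.014 ]
hexcorner [ 0.468  -0.0246  0.003 ]
hexend [0.4739 0.0552 0.003 ]
hex short [ 0.4898 -0.0304  0.003 ]
tubecap [ 0.6628 -0.1938  0.014 ]
```

```bash
cat >> h.py <<'E'
p=np.load("box.npy") if __import__("os").path.exists("box.npy") else None
def w(bx,by,z):
    c,n=np.cos(p[2]),np.sin(p[2]);return np.array([p[0]+c*bx-n*by,p[1]+n*bx+c*by,z])
def quat(sgn=1,tilt=0):
    from scipy.spatial.transform import Rotation as R
    c,n=np.cos(p[2]),np.sin(p[2]);z=sgn*np.array([-n,c,0]);y=np.array([0,0,-1.]);x=np.cross(y,z)
    return R.from_matrix(np.c_[x,y,z]).as_quat()
E
python3 - <<'E'
from h import *
from workcell import bot,hand,get_obs,kinematics
for s in(1,-1):
    for q in((-.034,.034,.16),(-.185,0,.04),(.034,-.034,.08)):
        print(s,w(*q),kinematics.solve_ik(w(*q),quat(s)))
print(get_obs()["time_s"])
E
```

```text
1 [ 0.6033583  -0.07394683  0.16      ] [-1.24418198e-01  4.21356135e-01  1.74764473e+00 -4.44089210e-16
  9.72591793e-01 -1.89165500e+00]
1 [ 0.46189851 -0.13676503  0.04      ] [-2.90982629e-01  4.51644924e-01  2.08324022e+00 -4.44089210e-16
  6.06707506e-01 -2.05821943e+00]
1 [ 0.6833227  -0.12736682  0.08      ] [-1.86436678e-01  6.34940554e-01  1.58576284e+00 -4.44089210e-16
  9.20889258e-01 -1.95367348e+00]
-1 [ 0.6033583  -0.07394683  0.16      ] [-1.24418198e-01  4.21356135e-01  1.74764473e+00 -4.44089210e-16
  9.72591793e-01  1.24993765e+00]
-1 [ 0.46189851 -0.13676503  0.04      ] [-2.90982629e-01  4.51644924e-01  2.08324022e+00 -4.44089210e-16
  6.06707506e-01  1.08337322e+00]
-1 [ 0.6833227  -0.12736682  0.08      ] [-1.86436678e-01  6.34940554e-01  1.58576284e+00 -4.44089210e-16
  9.20889258e-01  1.18791918e+00]
0.1
```

```bash
cat > probe.py <<'E'
from h import *
import sys
from workcell import bot,hand,get_obs
def probe(bx,by):
    T=bot.tcp_to_tips; top=.0605
    a=w(bx,by,.075+T); bot.servo_line(a,quat(-1),.15)
    bot.servo_line(w(bx,by,top+.003+T),None,.08)
    f0=get_obs()["wrist_force"][2]; d=.0015
    while d>-.0125:
        bot.servo_line(w(bx,by,top+d+T),None,.02)
        o=get_obs();f=o["wrist_force"][2]-f0
        print(f"d={d*1e3:.1f} actual={(o['position'][2]-T-top)*1e3:.2f} f={f:.1f} t={o['time_s']:.2f}")
        if f>17: break
        d-=.0015
    act=o['position'][2]-T-top
    return act
E
python3 - <<'E'
from probe import *
hand.move_gripper(0.0,20)
bot.reach(w(-.034,.034,.16),quat(-1)); o=get_obs();print(o["time_s"],o["position"],o["gripper_width"],o["wrist_force"])
print(probe(-.034,.034))
bot.servo_line(w(-.034,.034,.075+.017),None,.1);print(get_obs()["time_s"])
E
```

```text
3.7667 [ 0.60349381 -0.07319567  0.16011009] -0.0002689009744260436 [-0.56476546  0.58948764 -0.00366173]
d=1.5 actual=1.67 f=1.1 t=4.91
d=0.0 actual=0.15 f=0.8 t=5.16
d=-1.5 actual=-0.00 f=16.8 t=5.41
d=-3.0 actual=-0.08 f=31.8 t=5.66
-8.180368199323107e-05
5.9833
```

```bash
python3 - <<'E'
from probe import *
for b in((-.034,-.034),(.034,-.034),(.034,.034)):
    print(b); a=probe(*b)
    if a<-.005: print("CATCH",b); break
    bot.servo_line(w(*b,.075+.017),None,.1)
from workcell import vision
import cv2
bot.servo_line(w(*b,.13),None,.15)
for n in("top","side"): cv2.imwrite(f"pics/{n}1.png",vision.read_camera(n)["frame"][:,:,::-1])
print(get_obs()["time_s"])
E
```

```text
(-0.034, -0.034)
d=1.5 actual=1.54 f=0.4 t=7.12
d=0.0 actual=0.06 f=0.5 t=7.38
d=-1.5 actual=-1.41 f=2.0 t=7.62
d=-3.0 actual=-2.99 f=3.1 t=7.88
d=-4.5 actual=-4.59 f=2.6 t=8.12
d=-6.0 actual=-6.12 f=0.7 t=8.38
d=-7.5 actual=-7.61 f=1.1 t=8.62
d=-9.0 actual=-8.00 f=12.2 t=8.88
d=-10.5 actual=-8.15 f=26.2 t=9.12
CATCH (-0.034, -0.034)
9.7917
```

View pics/top1.png

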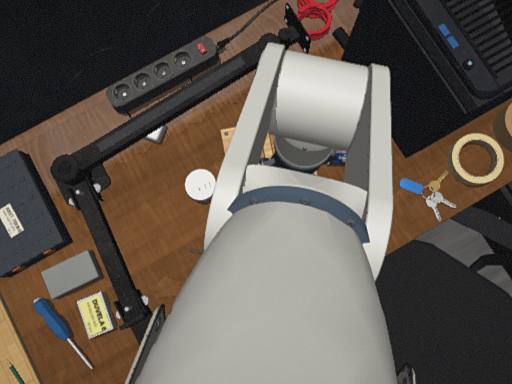

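View pics/side1.png

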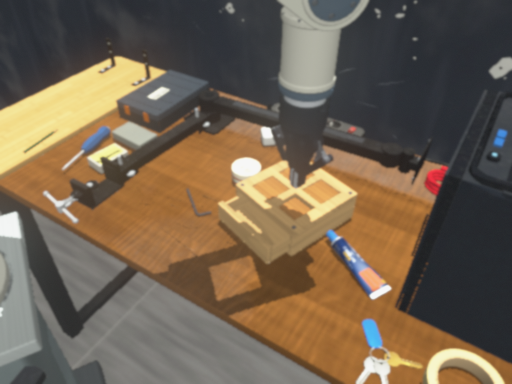

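```bash
python3 - <<'E'
from h import *
import cv2
f=cv2.imread("pics/side1.png")
print(proj("side",[w(-.132,.0735,.048),w(-.132,-.0735,.048),w(-.12,-.0735,.048),w(-.12,.0735,.048)]).round(1))
g=cv2.resize(f[150:275,205:345],None,fx=5,fy=5,interpolation=cv2.INTER_CUBIC)
for q in proj("side",[w(-.132,.0735,.048),w(-.132,-.0735,.048),w(-.12,-.0735,.048),w(-.12,.0735,.048)]): cv2.circle(g,tuple(((q-[205,150]+.5)*5).astype(int).tolist()),3,(0,0,255),-1)
cv2.imwrite("pics/s1c.png",g)
E
```

```text
[[217.6 202.4]
 [267.8 248.4]
 [273.2 245. ]
 [222.7 199.7]]
```

View pics/s1c.png

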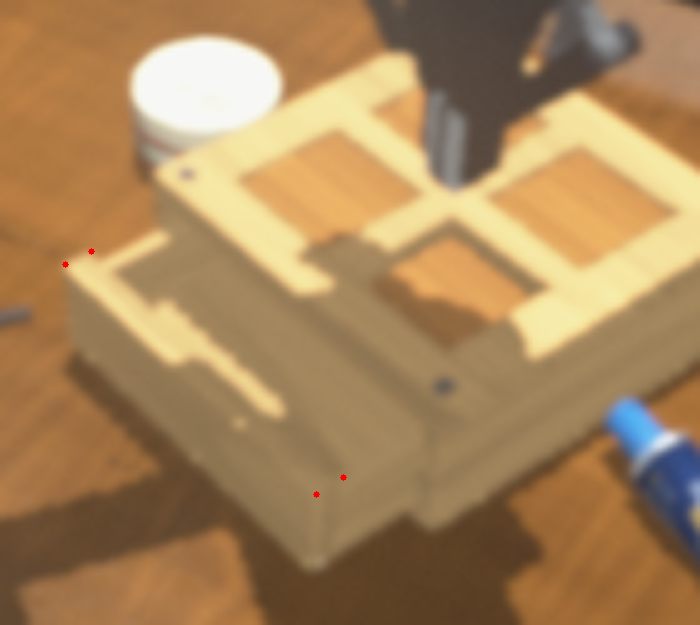

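```bash
python3 - <<'E'
from h import *
from workcell import bot,hand,get_obs
T=.017
def s(m):
    o=get_obs();d=o["position"][:2]-p[:2];c,n=np.cos(p[2]),np.sin(p[2]);f=o["wrist_force"]
    print(m,"bx %.4f by %.4f tip %.4f"%(c*d[0]+n*d[1],-n*d[0]+c*d[1],o["position"][2]-T),np.round(f,1),"t %.2f"%o["time_s"]);return c*f[0]+n*f[1]
x=-.1012
bot.servo_line(w(x,0,.13),quat(-1),.12);bot.dwell(.2);s("above")
bot.servo_line(w(x,0,.055+T),None,.1);s("near")
z=.055
while z>.027:
    z-=.0075;bot.servo_line(w(x,0,z+T),None,.03);s("down")
    if np.linalg.norm(get_obs()["wrist_force"])>15: print("BLOCKED");raise SystemExit
while x>-.185:
    x-=.006 if x>-.168 else .002
    bot.servo_line(w(x,0,z+T),None,.04)
    f=s("drag")
    if f>15: break
bot.dwell(.4);s("end")
E
```

```text
above bx -0.1006 by -0.0003 tip 0.1130 [-0.7 -0.6 -0.2] t 10.77
near bx -0.1009 by -0.0001 tip 0.0552 [ 0.6 -0.2  0.5] t 11.50
down bx -0.1012 by 0.0000 tip 0.0475 [-0.3 -0.6 -0.1] t 11.90
down bx -0.1014 by 0.0001 tip 0.0397 [ 0.3  0.1 -0.9] t 12.30
down bx -0.1014 by 0.0001 tip 0.0322 [-0.4  0.3  0.4] t 12.70
down bx -0.1014 by 0.0001 tip 0.0247 [ 0.2  0.7 -0.9] t 13.10
drag bx -0.1076 by 0.0000 tip 0.0250 [0.8 0.6 1. ] t 13.40
drag bx -0.1133 by -0.0001 tip 0.0251 [ 0.3 -0.9  0.2] t 13.70
drag bx -0.1196 by 0.0000 tip 0.0250 [-0.5  0.1 -0.1] t 14.00
drag bx -0.1258 by 0.0001 tip 0.0249 [-0.4  0.6 -0.3] t 14.30
drag bx -0.1317 by 0.0001 tip 0.0250 [ 0.2  0.2 -0.2] t 14.60
drag bx -0.1377 by 0.0001 tip 0.0250 [-0.1  0.5  0.3] t 14.90
drag bx -0.1437 by 0.0001 tip 0.0250 [0.  0.7 0.2] t 15.20
drag bx -0.1497 by 0.0001 tip 0.0250 [ 0.4 -0.2  0.6] t 15.50
drag bx -0.1557 by 0.0001 tip 0.0250 [0.4 0.3 0.7] t 15.80
drag bx -0.1617 by 0.0001 tip 0.0250 [ 0.2 -0.   0.3] t 16.10
drag bx -0.1677 by 0.0001 tip 0.0250 [ 1.1 -0.5  0.6] t 16.40
drag bx -0.1737 by 0.0000 tip 0.0250 [-0.5  0.2  0.1] t 16.70
drag bx -0.1749 by -0.0001 tip 0.0251 [ 1.9  1.  -0.8] t 16.95
drag bx -0.1759 by -0.0003 tip 0.0253 [ 6.3  3.5 -2.7] t 17.20
drag bx -0.1764 by -0.0007 tip 0.0255 [11.3  4.3 -5.7] t 17.45
drag bx -0.1765 by -0.0011 tip 0.0258 [16.9  9.2 -9.5] t 17.70
end bx -0.1765 by -0.0010 tip 0.0258 [17.3  9.1 -8.8] t 18.10
```

```bash
python3 - <<'E'
from h import *
from workcell import bot,hand,get_obs,vision
import cv2
bot.servo_line(w(-.1715,0,.025+.017),None,.03);print(get_obs()["wrist_force"])
bot.servo_line(w(-.158,0,.025+.017),None,.05)
bot.servo_line(w(-.158,0,.22),None,.12)
bot.servo_line(w(-.08,.30,.28),None,.2)
bot.dwell(.4)
for n in("top","side"):
    c=vision.read_camera(n)["frame"][:,:,::-1].copy()
    for q in proj(n,[w(-.197,.0735,.048),w(-.197,-.0735,.048)]): cv2.circle(c,tuple(q.round().astype(int).tolist()),1,(0,0,255),-1)
    cv2.imwrite(f"pics/{n}2.png",c)
o=get_obs();print(o["time_s"],o["position"],o["wrist_force"])
E
```

```text
[-0.17736541 -0.5820541   0.35593751]
22.85 [0.50634188 0.17787707 0.27999187] [ 0.53393635  0.87056482 -0.15878443]
```

View pics/top2.png

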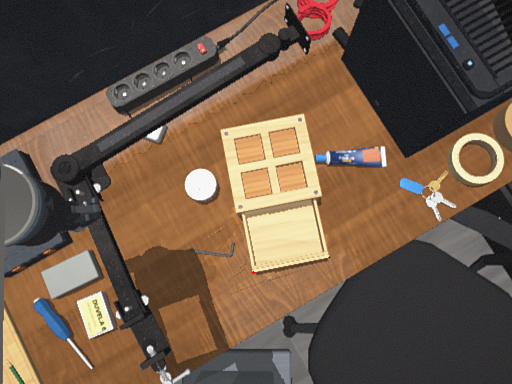

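View pics/side2.png

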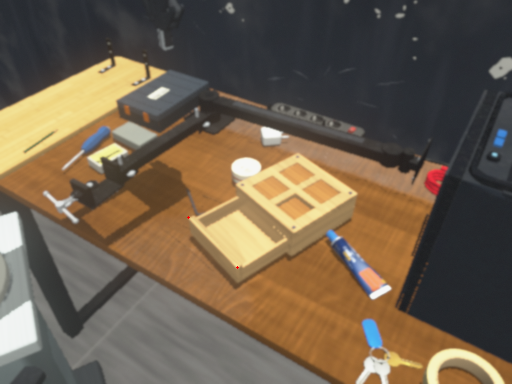

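The drawer front's corners sit at the marks projected for the stop: (252,272) and (329,258) in the top view, (189,217) and (237,267) in the side view. Tin, tube and key look unmoved, and the arm is clear.

```bash
python3 -c "
from workcell import hand_in
print(hand_in())"
```

```text
the job is handed in; nothing more can be done
None
```

The drawer is out to its stop and the job is handed in, at about 23 s of the 54 s allowed.

- **Finding the catch:** I located the box from both camera views and felt the plates with closed fingertips. The near-left plate was rigid. The near-right plate was the catch, and I pressed it in until it stopped at about 8 mm; the camera then showed the drawer about 50 mm out.
- **Dragging the drawer:** I lowered the closed fingertips into the tray behind the front and dragged it until the force rose to about 20 N at the stop. I then backed off, lifted out and moved the arm clear.
- **Last checks:** In both camera views the drawer's front is where it should be at the stop, about -197 mm box x. Tin, tube and hex key look unmoved, and the wrist force is near zero with the arm clear at 0.28 m height. I judged the catch depth only from where the fingertips stopped.
- **One oddity:** The wrist sensor read only about 0–3 N while the catch was being pressed and under about 1 N while dragging, less than the stated 5 N and 2–4 N. I read it only after each short move had stopped. The positions and the pictures both show that the catch and the drawer moved.

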